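# Lift the round bucket off the rotor and weigh it

## Robot

A 6-joint arm with a two-finger parallel gripper is mounted at the origin on the work surface. World frame = base frame: x ahead of the robot, y to its left, z up, the work surface at z = 0. Lengths are in mm, angles in degrees, forces in N, time in s.
With the tool pointing down it reaches from about 375 to 975 mm from the base axis. Payload 3.8 kg.
Tool frame: the origin (TCP) lies midway between the tips of the shut fingers; the grasp point (between the pads) lies ctrl.pinch_z behind it (ctrl.pinch_z is the distance from the TCP to the grasp point, in mm); y points along the fingers, z is the direction in which the jaws open and shut, and the axes are right-handed (so a half turn about y gives the same grasp; the last joint's range is limited). The gripper opens to 88 mm and grips with 3 to 60 N. Pads are 18 mm wide; open, the fingers measure 123 mm over their backs; the gripper's body (75 mm by 187 mm) begins 45 mm behind the grasp point.
Start: joints at [-73.161, 15.12, 91.902, -0, 72.978, -2.114], TCP at [219.234, -638.4, 238.706] pointing down, gripper open.
Joint ranges: [-150.88, 150.88], [-54.13, 125.18], [17.81, 147.31], [-75.09, 255.09], [0, 152.58], [-146.25, 146.25]. Speed limits (degrees/s): [147.25, 147.25, 180, 180, 180, 180].

## Interface

Orientations are given as [roll, pitch, yaw] about the fixed x, y, z axes, in that order (R = Rz(yaw) Ry(pitch) Rx(roll)).
In Python, from workcell import ctrl, get_image, calibration gives the robot as it stands.
- The arm moves only by the tool jog_arm, never from a script. Its arguments are lists of equal length, an entry for each row: "linear": the shift along the tool's x, y, z as a fraction of full scale, a list of three; "angular": the turn, a rotation vector about the tool's x, y, z as a fraction of full scale, a list of three; "hand": the opening, from -1 (shut) to 1 (fully open). In form: {"linear": [[tx, ty, tz], ...], "angular": [[ax, ay, az], ...], "hand": [hand, ...]}. A call has 1 to 12 rows; each row shifts and turns the commanded pose from where the row before left it, along the tool's axes as they then stand; what a row does not reach is not made up. Full scale, the value 1, is 0.03 m for a shift and 5 degrees for a turn. A row lasts 1/12 s, in which the tool goes at most 41.7 mm and 7.16 degrees, less where a joint would pass 70% of its speed; a pose out of reach is approached as far as the arm can. A call with a number of a shift or a turn outside -1 to 1 is refused whole. A call with a gripper value outside its range is refused whole. The fingers move at their own pace and stop on an object; "force" is the grip in N (left out, the last holds). Time passes only in rows, so rows that do not move let the fingers close. It gives the time, the measured TCP pose, the force and the opening at its end, in the units of the state.
- ctrl.sense(): the state, without advancing time (a new reading comes with each control period).
- get_image(name): name is "side" or "top" or "wrist"; returns the picture (400x640x3 uint8, blue, green, red); there is no depth.
- calibration(name): a dict with "K" (3x3 intrinsics, pixels), "xyz" and "rotation" of the camera in the world; the wrist camera has in their place "tool_from_camera" (4x4, takes a point from camera to tool coordinates, whose origin is the TCP and whose axes are the tool frame's). Camera axes: x right, y up, looking along -z (the intrinsics and any distortion apply to the point x, -y, -z); pixel columns grow to the right and rows downward; lengths in mm; the calibration is good to about 2 mm. A picture is of the moment at which its call begins: read the wrist's pose just before it. calibration takes no time and is no camera call.
- ctrl.sign_off(): hands the job in, once; it reports no verdict.
The state is a dict: "clock": time; "joint_pos": joint angles; "joint_velocities": joint speeds; "effort": joint torques, N m; "tcp_pos": TCP position; "orientation": TCP orientation; "wrist_force": force on the tool from outside, world axes, zero at the start; "ft_torque": the same for the moment, N m; "grip_width": finger opening in mm.
Only numpy, scipy, OpenCV 4.12 (cv2) and the standard library are available. Lean on these libraries where they do the work, as an engineer would, in place of code of your own. Each camera call takes 0.05 s, during which the arm holds its last target. There are 200 camera calls.

## Task

The centrifuge's swing-out rotor is parked on its bench stand with two capped buckets hanging on its pivot pins. Take the round bucket by its grip bar, lift it straight up off its pins without letting it swing or tip, and set it down gently, upright, on the middle of the balance pan. Leave the square bucket hanging where it is.

Things in the scene. Friction and masses are not known exactly. Their poses are not given: they have to be found in the camera images.
- round_grip (a point): Centre of the black grip bar on the round bucket, the one to move: 95 mm above its underside, 23 mm above its white cap. Bar 40 mm along x, 14 mm thick along y (pinch across y), 46 mm high. Metal cup and cap 67 mm across, 72 mm high, under 0.7 kg. Ears on its x sides (to 44 mm) hook over rotor pins 32 mm below this point, free after 20 mm of lift; it swings about x. z up. Hangs at 125 mm.
- square_grip (a point): The same point of the square bucket, which hangs on the rotor's other pair of pins and must stay there. Body and cap 63 mm square, otherwise like the round one (same bar, ears, heights and axes).
- rotor: Two-place grey metal rotor on a fixed stand; origin on the table under its hub, z up. Two side bars along y (250 mm long, outer faces 59 mm from the centre line, tops at 99 mm), hub between (top 104 mm). The buckets hang between the bars at y = +100 and -100 mm (either may be the round one), their x along the rotor's x. Pins 10 mm thick along x, tops 93 mm above the table.
- pan (a point): Centre of the top of the balance's round steel pan, 130 mm across, 73 mm above the table, z up; the highest part of the balance. The balance is a fixed white box, 250 by 180 mm and 55 mm high; its display end (64 mm high) starts 100 mm from this point towards -x.
There are look-alikes about, which are no part of the job. What is shaped like the part that bears round_grip but red or yellow is not meant. What is shaped like the part that bears square_grip but turquoise is not meant.

How it is judged:
By the outcome, as a careful person would: the job done as asked, in the order asked, and still so for the second after the job is handed in, with the robot touching nothing.
It also fails if it takes over 51 s, if anything falls off the work surface, if the arm or the gripper's body presses on something with over 40 N, if the wrist force passes 120 N, or if a joint passes its speed limit or range.

## Working session

There is one attempt and no reset: what is moved stays moved. The work goes in short steps, Python scripts to look and compute and a tool call to move; the robot and the scene stay as the last step left them, time stands still between calls to the robot, and variables do not carry over. Pictures are saved under pics/ and viewed, about 8 in all and at most 12, crops included, and the job is handed in when it is done.

Besides the shell and the picture viewer there is one more tool, called after "Emit:" as a command line: name --argument value ..., lists and objects as JSON in quotes. jog_arm: Moves the arm, as the interface text tells. Shift numbers are shares of 0.03 m and turn numbers shares of 5 degrees, none past 1 either way. Its arguments: {"type":"object","properties":{"linear":{"type":"array"},"angular":{"type":"array"},"hand":{"type":"array"},"force":{"type":"number"}},"required":["linear","angular","hand"]}

```bash
mkdir -p pics; python3 - <<'E'
from workcell import ctrl,get_image,calibration
import cv2
for n in ("side","top"):
    cv2.imwrite(f"pics/{n}0.png",get_image(n)); c=calibration(n); print(n,c)
print(calibration("wrist")); print(ctrl.pinch_z, ctrl.sense())
E
```

```text
side {'K': array([[399.34642012,   0.        , 315.69627681],
       [  0.        , 399.34642012, 199.35422571],
       [  0.        ,   0.        ,   1.        ]]), 'xyz': array([451.01180344, 680.49043079, 906.97637718]), 'rotation': array([ 4.22057158e+01, -2.82957362e-02, -1.74517341e+02])}
top {'K': array([[397.73936761,   0.        , 320.6004841 ],
       [  0.        , 397.73936761, 196.35146227],
       [  0.        ,   0.        ,   1.        ]]), 'xyz': array([ 320.25384025,  -68.00105567, 1173.66075967]), 'rotation': array([ 10.42497402,   1.06003679, -91.57254688])}
{'K': array([[283.64423559,   0.        , 321.10051182],
       [  0.        , 283.64423559, 201.46215322],
       [  0.        ,   0.        ,   1.        ]]), 'tool_from_camera': array([[-9.20836523e-04, -9.63962096e-01, -2.66038023e-01,
        -6.76779501e+01],
       [-3.50913396e-04,  2.66038431e-01, -9.63962359e-01,
        -1.46928599e+02],
       [ 9.99999514e-01, -7.94295441e-04, -5.83245117e-04,
        -3.17527449e-01],
       [ 0.00000000e+00,  0.00000000e+00,  0.00000000e+00,
         1.00000000e+00]])}
18.700000000000003 {'clock': 0.1, 'joint_pos': array([-7.31616764e+01,  1.51628265e+01,  9.19739412e+01, -4.11770217e-04,
        7.29791737e+01, -2.11407959e+00]), 'joint_velocities': array([-0.00816211, -0.15088754, -0.2197394 , -0.00703264, -0.0311598 ,
       -0.02554272]), 'effort': array([ 8.41712899e-04, -5.03618467e+01, -3.58071756e+01,  7.31139933e-02,
        2.32871814e-02, -5.35676736e-05]), 'tcp_pos': array([ 219.0350544 , -637.77803201,  237.53141164]), 'orientation': array([-9.01158769e+01,  3.88376796e-03, -1.61047480e+02]), 'wrist_force': array([-0.14420385,  0.26059275,  0.29555278]), 'ft_torque': array([-0.04225517, -0.00082641, -0.01751133]), 'grip_width': 88.35502854911935}
```

View pics/side0.png

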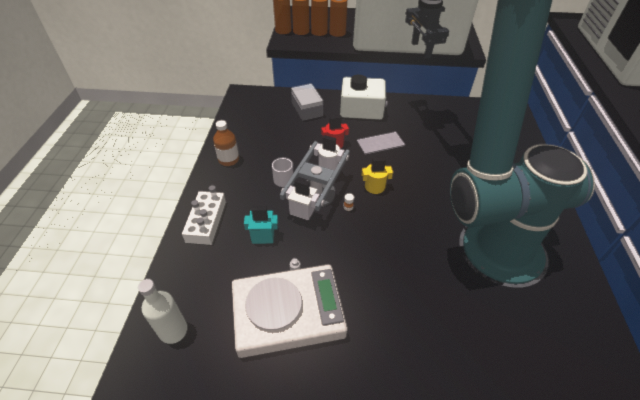

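View pics/top0.png

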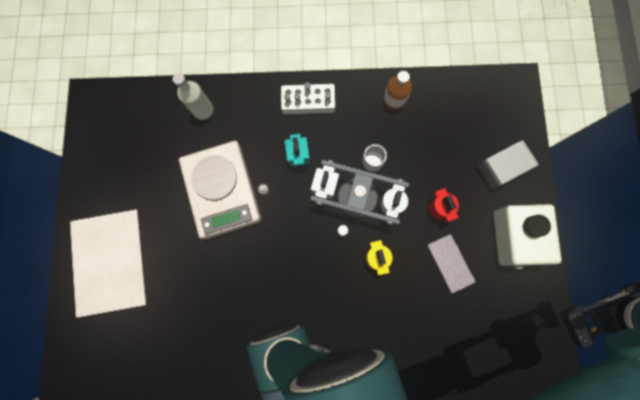

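The side view shows the rotor centred near (316,180), with the balance pan at (273,303). In the top view, the bucket candidates are white round (395,202), white square (324,182), red (445,205), yellow (379,258) and turquoise (297,150). The white round one on the rotor at (395,202) fits the description. I'll confirm it in an enlarged crop and measure.

```bash
cat > h.py <<'E'
import numpy as np, cv2
from scipy.spatial.transform import Rotation as Ro
from workcell import ctrl,get_image,calibration
def cam(n, s=None):
    c=calibration(n)
    if n!="wrist": return c["K"],Ro.from_euler("xyz",c["rotation"],degrees=True).as_matrix(),np.array(c["xyz"])
    R=Ro.from_euler("xyz",s["orientation"],degrees=True).as_matrix(); T=c["tool_from_camera"]
    return c["K"],R@T[:3,:3],R@T[:3,3]+s["tcp_pos"]
def ray(C,uv):
    K,R,o=C; d=np.linalg.inv(K)@[uv[0],uv[1],1]; return o,R@(d*[1,-1,-1])
def onz(C,uv,z):
    o,d=ray(C,uv); return o+d*(z-o[2])/d[2]
def proj(C,p):
    K,R,o=C; q=R.T@(np.asarray(p,float)-o)*[1,-1,-1]; return (K@q)[:2]/q[2]
def tri(C1,a,C2,b):
    (o1,d1),(o2,d2)=ray(C1,a),ray(C2,b); t=np.linalg.lstsq(np.c_[d1,-d2],o2-o1,rcond=None)[0]
    p,q=o1+d1*t[0],o2+d2*t[1]; return (p+q)/2,np.linalg.norm(p-q)
E
python3 - <<'E'
from h import *
t,s=cam("top"),cam("side")
for n,C,uv,z in [("round t",t,(395,202),125),("sq t",t,(324,182),125),("hub t",t,(360,190),104),("pan t",t,(215,178),73),("pan s",s,(273,303),73),("round s",s,(329,148),148),("sq s",s,(302,188),148),("hub s",s,(317,171),104),("red t",t,(448,204),118),("yel t",t,(380,258),118),("turq t",t,(297,150),118),("turq s",s,(261,215),118)]:
    print(n,onz(C,uv,z).round(0))
a=cv2.imread("pics/top0.png")[120:280,280:480]; b=cv2.imread("pics/side0.png")[110:230,240:400]
cv2.imwrite("pics/crop1.png",np.vstack([cv2.resize(a,(600,480),interpolation=cv2.INTER_CUBIC)])); 
cv2.imwrite("pics/crop2.png",cv2.resize(b,(800,600),interpolation=cv2.INTER_CUBIC))
E
```

```text
round t [ 492. -252.  125.]
sq t [553. -64. 125.]
hub t [ 532. -162.  104.]
pan t [586. 246.  73.]
pan s [589. 255.  73.]
round s [ 497. -209.  148.]
sq s [556. -41. 148.]
hub s [ 527. -155.  104.]
red t [ 484. -394.  118.]
yel t [ 346. -205.  118.]
turq t [647.   8. 118.]
turq s [654.  36. 118.]
```

View pics/crop1.png

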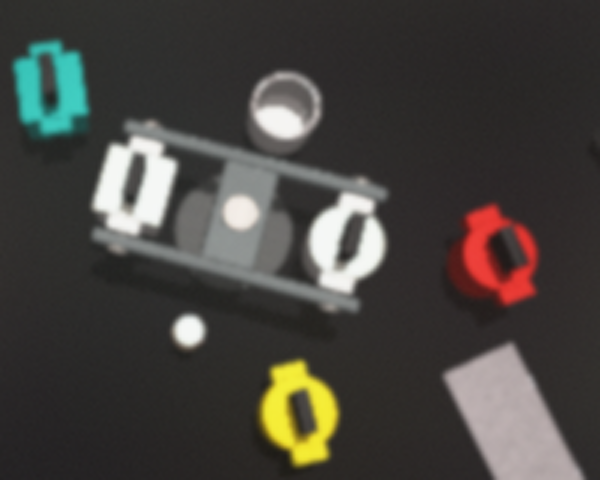

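View pics/crop2.png

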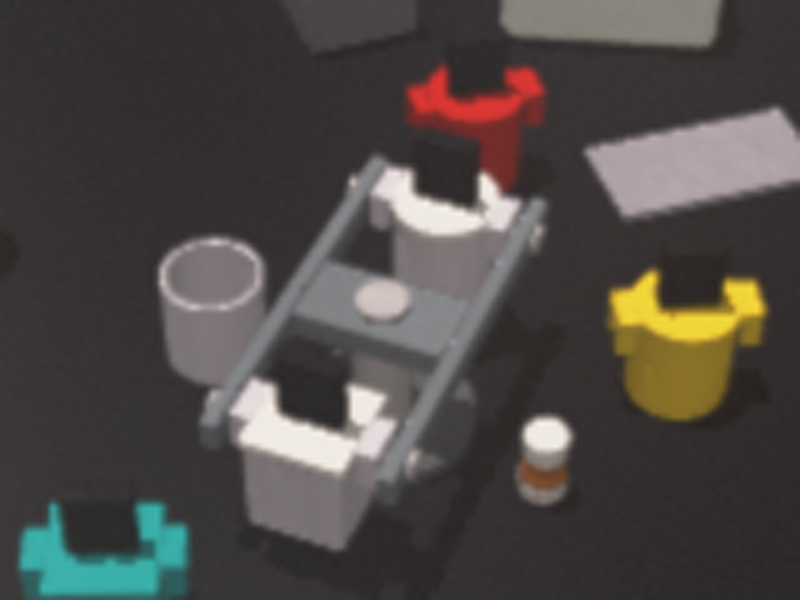

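The crop confirms it: the white round bucket is on the rotor at crop (347,242), with its black bar at about (353,235). The white square one is at (135,185), and the red, yellow and turquoise ones stand loose on the table. Next I'll get the rotor axes from the bar ends, read in the top crop.

```bash
python3 - <<'E'
from h import *
t=cam("top")
f=lambda u,v,z:onz(t,(280+u/3-.33,120+v/3-.33),z)
P={k:f(*k,99) for k in [(127,126),(387,193),(95,236),(356,306)]}
for k,p in P.items(): print(k,p.round(1))
v=list(P.values()); d=[v[0]-v[1],v[2]-v[3]]
for x in d: print(np.linalg.norm(x), np.degrees(np.arctan2(-x[0],x[1])))
c=np.mean(v,0); print("centre",c, "hub",f(240,212,104))
a=d[0]+d[1]; a/=np.linalg.norm(a); print("yaw",np.degrees(np.arctan2(-a[0],a[1])),"round",c-100*a,"sq",c+100*a)
s=cam("side")
for q in (v[1],v[3]): print(proj(s,q))
E
```

```text
(127, 126) [616.8 -60.2  99. ]
(387, 193) [ 545.5 -296.8   99. ]
(95, 236) [513.7 -28.   99. ]
(356, 306) [ 442.4 -261.9   99. ]
247.11831414663902 -16.75717243291573
244.61743329242194 -16.963753548313708
centre [ 529.60229779 -161.71610661   99.        ] hub [ 530.99411801 -160.99888145  104.        ]
yaw -16.859937672576834 round [ 500.59898781 -257.41776808   99.        ] sq [558.60560778 -66.01444513  99.        ]
[315.33974892 140.79137184]
[347.64678532 150.10775691]
```

Emit:
jog_arm --linear '[[0,-0.5,0],[0,-0.5,0],[-0.8,-0.15,-0.58],[-0.8,-0.15,-0.58],[-0.8,-0.15,-0.58],[-0.8,-0.15,-0.58],[-0.8,-0.15,-0.58],[-0.8,-0.15,-0.58],[-0.8,-0.15,-0.58],[-0.8,-0.15,-0.58],[-0.8,-0.15,-0.58],[-0.8,-0.15,-0.58]]' --angular '[[0,0,0],[0,0,0],[0,0,0],[0,0,0],[0,0,0],[0,0,0],[0,0,0],[0,0,0],[0,0,0],[0,0,0],[0,0,0],[0,0,0]]' --hand '[1,1,1,1,1,1,1,1,1,1,1,1]'

```text
clock: 1.1
tcp_pos: [390.1, -394.3, 313.4]
orientation: [-90.0, -0.0, -161.1]
wrist_force: [0.4, -0.3, -1.1]
grip_width: 88.0
```

Emit:
jog_arm --linear '[[-0.83,0,-0.52],[-0.83,0,-0.52],[-0.83,0,-0.52],[-0.83,0,-0.52],[-0.83,0,-0.52],[-0.83,0,-0.52],[0,0,0],[0,0,0],[0,0,0],[0,0,0],[0,0,0],[0,0,0]]' --angular '[[0,0,0],[0,0,0],[0,0,0],[0,0,0],[0,0,0],[0,0,0],[0,1,0],[0,1,0],[0,1,0],[0,1,0],[0,1,0],[0,1,0]]' --hand '[1,1,1,1,1,1,1,1,1,1,1,1]'

```text
clock: 2.1
tcp_pos: [500.4, -258.5, 313.1]
orientation: [-90.0, -0.1, 168.7]
wrist_force: [0.4, -0.2, -0.0]
grip_width: 88.2
```

Emit:
jog_arm --linear '[[0,0,0],[0,0,0],[0,0,0],[0,0,0]]' --angular '[[0,0.8,0],[0,0.4,0],[0,0,0],[0,0,0]]' --hand '[1,1,1,1]'

```text
clock: 2.43
tcp_pos: [500.4, -258.7, 313.3]
orientation: [-90.0, -0.0, 163.0]
wrist_force: [0.8, -0.1, -0.8]
grip_width: 88.2
```

```bash
python3 - <<'E'
from h import *
s=ctrl.sense(); im=get_image("wrist"); cv2.imwrite("pics/w1.png",im)
print(s["tcp_pos"],s["orientation"],s["joint_pos"]); C=cam("wrist",s); np.save("s1.npy",s,allow_pickle=True)
print(proj(C,[500.6,-257.4,148]),proj(C,[500.6,-257.4,102]))
E
```

```text
[ 500.38625715 -258.72536932  313.25778134] [-9.00085509e+01 -4.78142330e-02  1.63020870e+02] [-2.98733154e+01  8.59746762e-01  1.00222813e+02 -2.37846927e-03
  7.89659572e+01  7.71062744e+01]
[319.74803407 185.64323356] [319.91748965 177.99391861]
```

View pics/w1.png

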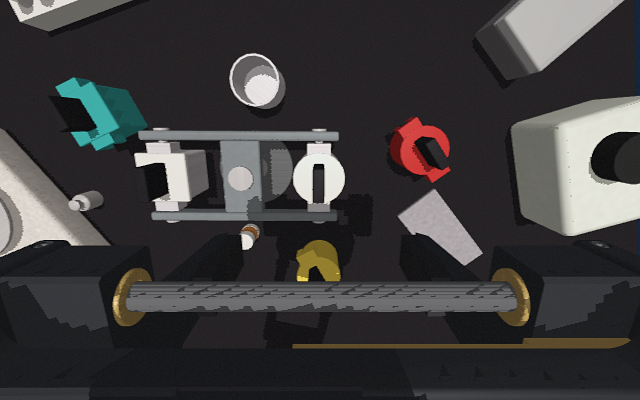

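The wrist view shows the round cap at (319,180) with the black bar at (319,184). The rotor bars run horizontally at rows 135 and 213, so the yaw is nearly right. I'll measure the cap and bar edges.

```bash
python3 - <<'E'
from h import *
im=cv2.imread("pics/w1.png"); s=np.load("s1.npy",allow_pickle=True).item(); C=cam("wrist",s)
g=cv2.cvtColor(im,cv2.COLOR_BGR2GRAY)
m=((g>180)*255).astype(np.uint8)
k=m[140:220,285:355]; 
for r in range(150,212,6):
    w=np.where(m[r,285:355])[0]+285; print(r,w.min() if len(w) else None,w.max() if len(w) else None, np.where(g[r,300:340]<70)[0][[0,-1]]+300 if (g[r,300:340]<70).any() else None)
# dark bar
b=np.zeros_like(g); b[155:212,308:332]=((g[155:212,308:332]<90)*255)
n,l,st,ce=cv2.connectedComponentsWithStats(b); i=1+st[1:,4].argmax(); pts=cv2.findNonZero((l==i).astype(np.uint8)); print(st[i],ce[i],cv2.minAreaRect(pts))
# rotor bar slope via edges of grey
for c in (160,200,260,300,330):
    col=g[120:230,c]; print(c,[(j+120) for j in np.where(np.abs(np.diff(col.astype(int)))>25)[0]])
cv2.imwrite("pics/w1c.png",cv2.resize(im[120:230,250:390],None,fx=5,fy=5,interpolation=cv2.INTER_NEAREST))
E
```

```text
150 307 330 [300 339]
156 306 331 [300 339]
162 299 339 None
168 295 342 [313 323]
174 294 343 [313 323]
180 293 344 [313 323]
186 295 342 [313 323]
192 298 339 [313 323]
198 304 333 [300 339]
204 327 328 [300 339]
210 None None [300 339]
[313 164  11  40 426] [318.02112676 183.21830986] ((318.0, 183.5), (39.0, 10.0), 90.0)
160 [np.int64(126), np.int64(127), np.int64(129), np.int64(140), np.int64(142), np.int64(161), np.int64(162), np.int64(196), np.int64(198), np.int64(199), np.int64(200), np.int64(210), np.int64(211), np.int64(212), np.int64(219)]
200 [np.int64(130), np.int64(139), np.int64(140), np.int64(148), np.int64(149), np.int64(192), np.int64(208), np.int64(212), np.int64(219), np.int64(220)]
260 [np.int64(130), np.int64(131), np.int64(139), np.int64(140), np.int64(200), np.int64(220)]
300 [np.int64(130), np.int64(131), np.int64(140), np.int64(158), np.int64(159), np.int64(160), np.int64(194), np.int64(195), np.int64(196), np.int64(208), np.int64(220)]
330 [np.int64(130), np.int64(131), np.int64(140), np.int64(142), np.int64(143), np.int64(155), np.int64(200), np.int64(201), np.int64(203), np.int64(208), np.int64(220)]
```

View pics/w1c.png

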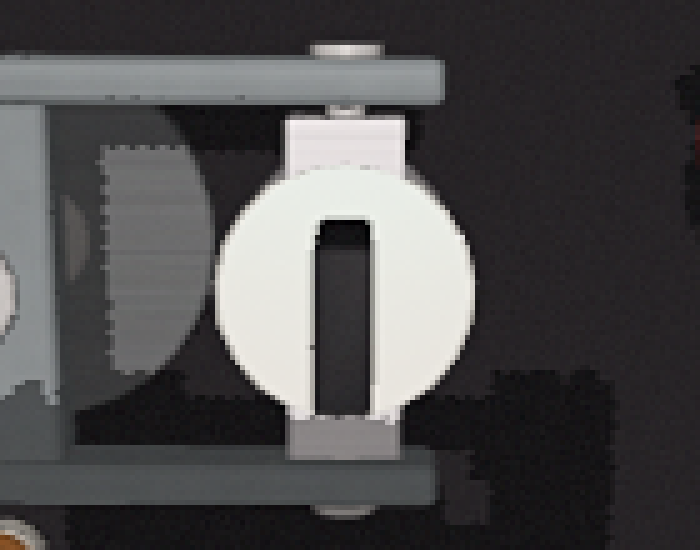

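```bash
python3 - <<'E'
from h import *
s=np.load("s1.npy",allow_pickle=True).item(); C=cam("wrist",s); R=Ro.from_euler("xyz",s["orientation"],degrees=True).as_matrix()
for uv,z in [((318.7,186.3),148),((318.7,180.2),102),((318.7,169.3),148),((318.7,203),148),((312.8,186),148),((324.6,186),148)]:
    p=onz(C,uv,z); print(p.round(1),"tool",(R.T@(p-s["tcp_pos"])).round(1))
E
```

```text
[ 500.2 -256.1  148. ] tool [  0.8 165.3  -2.5]
[ 498.3 -255.1  102. ] tool [  2.9 211.3  -2.9]
[ 518.6 -261.7  148. ] tool [-18.4 165.2  -2.5]
[ 481.6 -250.3  148. ] tool [ 20.3 165.3  -2.5]
[ 502.5 -249.8  148. ] tool [  0.5 165.3  -9.1]
[ 498.6 -262.5  148. ] tool [  0.4 165.3   4.2]
```

Emit:
jog_arm --linear '[[0.03,0.6,-0.087],[0,0.6,0],[0,0.6,0],[0,0.6,0],[0,0.6,0],[0,0.6,0],[0,0.17,0],[0,0,0],[0,0,0],[0,0,0]]' --angular '[[0,0,0],[0,0,0],[0,0,0],[0,0,0],[0,0,0],[0,0,0],[0,0,0],[0,0,0],[0,0,0],[0,0,0]]' --hand '[1,1,1,1,1,1,1,1,1,1]'

```text
clock: 3.32
tcp_pos: [501.3, -256.6, 202.1]
orientation: [-90.0, 0.1, 163.0]
wrist_force: [0.2, 0.0, -0.2]
grip_width: 88.4
```

```bash
python3 - <<'E'
from h import *
s=ctrl.sense(); im=get_image("wrist"); C=cam("wrist",s); R=Ro.from_euler("xyz",s["orientation"],degrees=True).as_matrix()
print(s["tcp_pos"],s["orientation"]); g=cv2.cvtColor(im,cv2.COLOR_BGR2GRAY)
c=proj(C,s["tcp_pos"]+R@[0,s["tcp_pos"][2]-148,0]); print(c)
y0=int(max(0,c[1]-75));cv2.imwrite("pics/w2c.png",cv2.resize(im[y0:y0+150,220:420],None,fx=4,fy=4,interpolation=cv2.INTER_NEAREST)); print("y0",y0)
for r in range(y0,y0+150,10):
    w=np.where(g[r,260:380]>150)[0]+260; d=np.where(g[r,300:342]<90)[0]+300
    print(r,w[[0,-1]] if len(w) else None,d[[0,-1]] if len(d) else None)
E
```

```text
[ 501.32570768 -256.55082266  202.06859427] [-8.99730913e+01  1.24377138e-01  1.62963489e+02]
[320.81520351 217.18947824]
y0 142
142 [260 347] None
152 [305 335] [300 341]
162 [303 337] [300 341]
172 [298 343] None
182 [289 350] [314 326]
192 [284 355] [312 328]
202 [283 356] [312 328]
212 [285 354] [312 328]
222 [292 349] [311 328]
232 [304 337] [300 341]
242 [305 334] [300 341]
252 None None
262 [319 321] [300 341]
272 None [300 341]
282 None [300 341]
```

View pics/w2c.png

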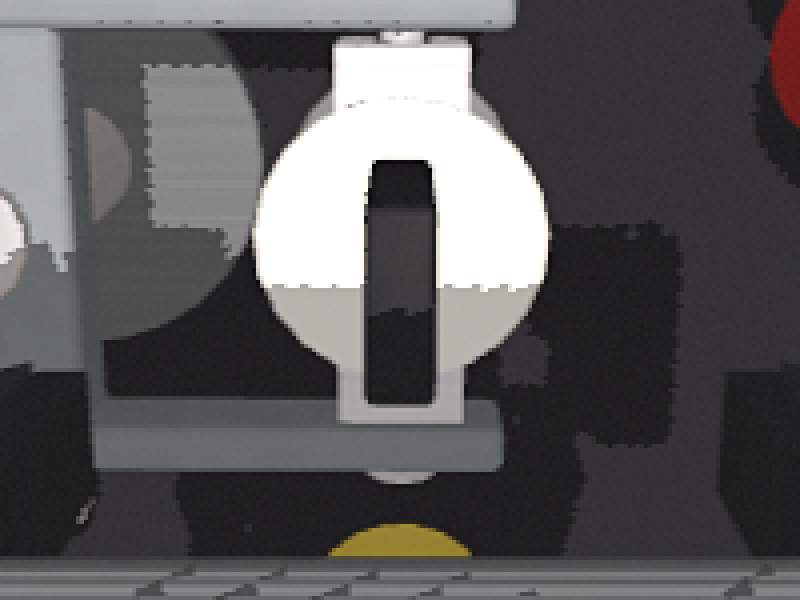

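The bar is centred at (320.2,218.5) and the tool axis at (320.8,217.2), so the offsets are about -0.5 mm in z and +0.9 mm in x. I'll go down.

Emit:
jog_arm --linear '[[0.03,0.5,-0.015],[0,0.5,0],[0,0.5,0],[0,0.5,0],[0,0.5,0],[0,0.4,0],[0,0.2,0],[0,0,0],[0,0,0],[0,0,0],[0,0,0]]' --angular '[[0,0,0],[0,0,0],[0,0,0],[0,0,0],[0,0,0],[0,0,0],[0,0,0],[0,0,0],[0,0,0],[0,0,0],[0,0,0]]' --hand '[1,1,1,1,1,1,1,0.5,0,-0.3,-0.5]' --force 5

```text
clock: 4.28
tcp_pos: [500.6, -255.9, 108.9]
orientation: [-90.0, 0.1, 163.0]
wrist_force: [0.1, -0.2, 0.6]
grip_width: 63.5
```

Emit:
jog_arm --linear '[[0,0,0],[0,0,0],[0,0,0],[0,0,0],[0,0,0],[0,0,0]]' --angular '[[0,0,0],[0,0,0],[0,0,0],[0,0,0],[0,0,0],[0,0,0]]' --hand '[-0.56,-0.56,-0.56,-0.56,-0.56,-0.56]'

```text
clock: 4.78
tcp_pos: [499.8, -255.4, 107.6]
orientation: [-90.0, 0.0, 163.0]
wrist_force: [0.5, -0.2, 0.6]
grip_width: 23.6
```

```bash
python3 - <<'E'
from h import *
s=ctrl.sense(); im=get_image("wrist"); C=cam("wrist",s)
print(s["tcp_pos"],s["orientation"],s["wrist_force"],s["grip_width"])
cv2.imwrite("pics/w3.png",im)
E
```

```text
[ 499.78860142 -255.37818585  107.63194934] [-9.00003578e+01  1.68622595e-03  1.62951566e+02] [ 0.52084515 -0.19262195  0.57031942] 23.553462719977734
```

View pics/w3.png

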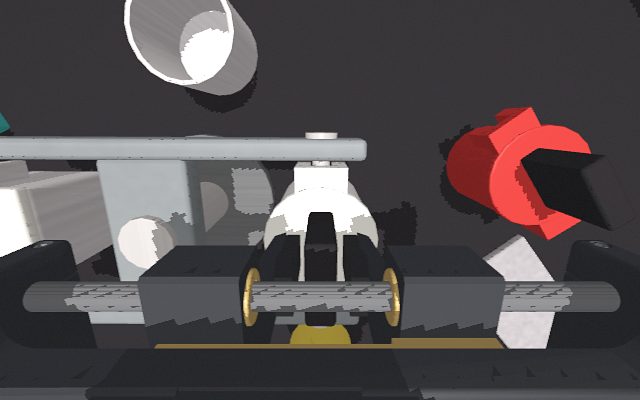

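The bar at (321,265) sits midway between the fingers, whose inner edges are at about x 300 and 343. I'll close gently.

Emit:
jog_arm --linear '[[0,0,0],[0,0,0],[0,0,0],[0,0,0],[0,0,0]]' --angular '[[0,0,0],[0,0,0],[0,0,0],[0,0,0],[0,0,0]]' --hand '[-0.6,-0.64,-0.68,-0.72,-0.8]' --force 4

```text
clock: 5.25
tcp_pos: [499.8, -255.2, 107.6]
orientation: [-90.0, -0.0, 162.9]
wrist_force: [0.7, 0.9, -0.3]
grip_width: 14.0
```

Emit:
jog_arm --linear '[[0,0,0],[0,0,0],[0,0,0],[0,0,0]]' --angular '[[0,0,0],[0,0,0],[0,0,0],[0,0,0]]' --hand '[-0.9,-0.9,-0.9,-0.9]'

```text
clock: 5.58
tcp_pos: [499.8, -255.3, 107.6]
orientation: [-90.0, -0.0, 162.9]
wrist_force: [0.9, 1.4, -0.5]
grip_width: 13.7
```

```bash
python3 - <<'E'
from h import *
s=ctrl.sense(); R=Ro.from_euler("xyz",s["orientation"],degrees=True)
print(s["tcp_pos"],R.inv().apply(s["wrist_force"]),s["ft_torque"],s["grip_width"])
E
```

```text
[ 499.7761853  -255.26053777  107.55799877] [-0.44019165  0.50416884 -1.60189572] [ 0.27107911 -0.05339091 -0.05177703] 13.708600762102465
```

Emit:
jog_arm --linear '[[0,0,-0.015],[0,0,0],[0,0,0]]' --angular '[[0,0,0],[0,0,0],[0,0,0]]' --hand '[-0.9,-0.9,-0.9]'

```text
clock: 5.83
tcp_pos: [499.8, -255.1, 107.6]
orientation: [-90.0, -0.0, 163.0]
wrist_force: [0.1, -0.3, -0.1]
grip_width: 13.8
```

Emit:
jog_arm --linear '[[0,0,0],[0,0,0],[0,0,0]]' --angular '[[0,0,0],[0,0,0],[0,0,0]]' --hand '[-0.95,-0.95,-0.95]' --force 30

```text
clock: 6.08
tcp_pos: [499.9, -255.1, 107.6]
orientation: [-90.0, -0.0, 163.0]
wrist_force: [-0.2, -0.0, -0.5]
grip_width: 13.8
```

Emit:
jog_arm --linear '[[0,-0.1,0],[0,-0.1,0],[0,-0.15,0],[0,-0.15,0],[0,0,0]]' --angular '[[0,0,0],[0,0,0],[0,0,0],[0,0,0],[0,0,0]]' --hand '[-0.95,-0.95,-0.95,-0.95,-0.95]'

```text
clock: 6.5
tcp_pos: [500.6, -255.3, 123.8]
orientation: [-90.0, 0.1, 163.0]
wrist_force: [0.4, -0.5, -2.8]
grip_width: 13.3
```

Emit:
jog_arm --linear '[[0,-0.2,0],[0,-0.2,0],[0,-0.3,0],[0,-0.4,0],[0,-0.5,0],[0,-0.5,0],[0,-0.6,0],[0,-0.6,0],[0,-0.6,0],[0,-0.4,0],[0,-0.2,0],[0,0,0]]' --angular '[[0,0,0],[0,0,0],[0,0,0],[0,0,0],[0,0,0],[0,0,0],[0,0,0],[0,0,0],[0,0,0],[0,0,0],[0,0,0],[0,0,0]]' --hand '[-0.95,-0.95,-0.95,-0.95,-0.95,-0.95,-0.95,-0.95,-0.95,-0.95,-0.95,-0.95]'

```text
clock: 7.5
tcp_pos: [500.9, -255.5, 260.1]
orientation: [-90.0, 0.2, 163.0]
wrist_force: [1.0, -0.7, -3.4]
grip_width: 13.6
```

```bash
python3 - <<'E'
from h import *
s=ctrl.sense(); print(s["tcp_pos"],s["orientation"],s["wrist_force"],s["grip_width"])
t=cam("top"); S=cam("side"); a=get_image("top"); b=get_image("side")
# pan ellipse in each view
for n,C,im,c in (("top",t,a,(215,178)),("side",S,b,(273,303))):
    x,y=c; cv2.imwrite(f"pics/{n}_pan.png",cv2.resize(im[y-70:y+70,x-90:x+110],None,fx=3,fy=3,interpolation=cv2.INTER_CUBIC))
A=cv2.imread("pics/top_pan.png");B=cv2.imread("pics/side_pan.png"); D=cv2.resize(b[100:240,230:430],None,fx=3,fy=3,interpolation=cv2.INTER_CUBIC)
cv2.imwrite("pics/panside.png",B); cv2.imwrite("pics/lift.png",np.hstack([cv2.resize(A,(400,280)),cv2.resize(D,(400,280))]))
cv2.imwrite("pics/pans.png",np.hstack([cv2.resize(A,(400,280)),cv2.resize(B,(400,280))]))
cv2.imwrite("pics/all.png",np.vstack([cv2.imread("pics/pans.png"),cv2.imread("pics/lift.png")]))
E
```

```text
[ 500.88723708 -255.50011612  260.09465149] [-89.95070297   0.2246047  162.95380418] [ 1.04819718 -0.69837305 -3.38149717] 13.598293906514325
```

View pics/all.png

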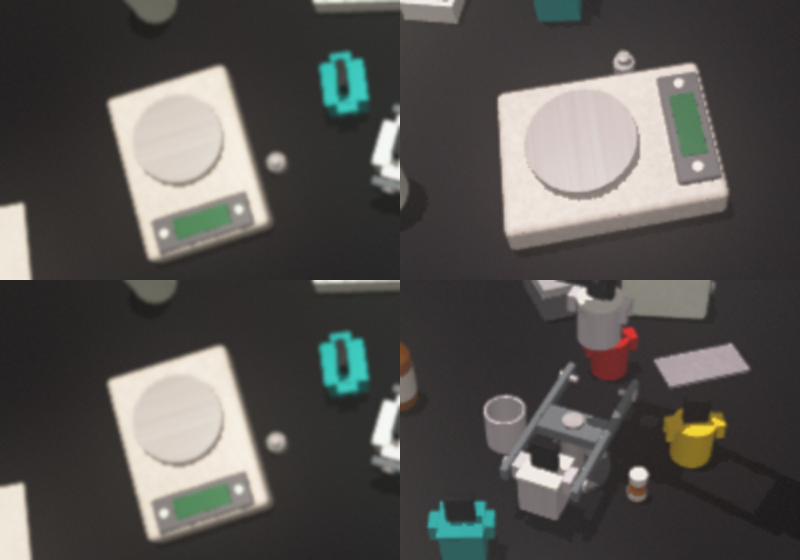

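The round bucket hangs upright in the gripper, and the square one is still on its pins. The pan centre is at about (214.3,177.5) in the top view and (274.3,304) in the side view.

```bash
python3 - <<'E'
from h import *
t,S=cam("top"),cam("side"); a,b=(214.0,177.2),(274.0,303.3)
pt,ps=onz(t,a,73),onz(S,b,73); print(pt,ps,tri(t,a,S,b))
E
```

```text
[588.21430438 249.40923515  73.        ] [586.94739697 255.26953204  73.        ] (array([589.00946168, 251.48149689,  65.93299666]), np.float64(1.8075478928886117))
```

Emit:
jog_arm --linear '[[0.09,0,-0.3],[0.09,0,-0.5],[0.09,0,-0.7],[0.09,0,-0.8],[0.09,0,-0.8],[0.09,0,-0.8],[0.09,0,-0.8],[0.09,0,-0.8],[0.09,0,-0.8],[0.09,0,-0.8],[0.09,0,-0.8],[0.09,0,-0.8]]' --angular '[[0,0,0],[0,0,0],[0,0,0],[0,0,0],[0,0,0],[0,0,0],[0,0,0],[0,0,0],[0,0,0],[0,0,0],[0,0,0],[0,0,0]]' --hand '[-0.95,-0.95,-0.95,-0.95,-0.95,-0.95,-0.95,-0.95,-0.95,-0.95,-0.95,-0.95]'

```text
clock: 8.6
tcp_pos: [544.3, 6.0, 255.9]
orientation: [-90.0, -0.2, 163.0]
wrist_force: [0.0, 1.7, -3.6]
grip_width: 13.6
```

Emit:
jog_arm --linear '[[0.09,0,-0.8],[0.09,0,-0.8],[0.09,0,-0.8],[0.09,0,-0.8],[0.09,0,-0.8],[0.09,0,-0.8],[0.09,0,-0.8],[0.09,0,-0.8],[0.09,0,-0.7],[0.09,0,-0.5],[0.09,0,-0.4],[0.09,0,-0.3]]' --angular '[[0,0,0],[0,0,0],[0,0,0],[0,0,0],[0,0,0],[0,0,0],[0,0,0],[0,0,0],[0,0,0],[0,0,0],[0,0,0],[0,0,0]]' --hand '[-0.95,-0.95,-0.95,-0.95,-0.95,-0.95,-0.95,-0.95,-0.95,-0.95,-0.95,-0.95]'

```text
clock: 9.6
tcp_pos: [586.8, 252.8, 256.5]
orientation: [-89.9, -0.1, 163.0]
wrist_force: [-0.2, 0.3, -3.7]
grip_width: 13.7
```

Emit:
jog_arm --linear '[[0,0,0],[0,0,0],[0,0,0]]' --angular '[[0,0,0],[0,0,0],[0,0,0]]' --hand '[-0.95,-0.95,-0.95]'

```text
clock: 9.85
tcp_pos: [587.3, 250.8, 257.5]
orientation: [-89.9, -0.0, 162.9]
wrist_force: [-0.1, -0.4, -3.1]
grip_width: 14.1
```

```bash
python3 - <<'E'
from h import *
s=ctrl.sense(); im=get_image("wrist"); cv2.imwrite("pics/w4.png",im); np.save("s4.npy",s,allow_pickle=True)
print(s["tcp_pos"],s["orientation"],s["joint_pos"],s["wrist_force"],s["grip_width"])
C=cam("wrist",s)
for z in (73,): print(proj(C,[588,251,z]),proj(C,[588,251+65,z]),proj(C,[588,251-65,z]))
E
```

```text
[587.31620222 250.75829836 257.48772857] [-8.99497717e+01 -6.70320528e-03  1.62924360e+02] [ 2.09046820e+01  1.06269912e+01  9.53567063e+01 -3.68855280e-02
  7.40524993e+01  1.27990465e+02] [-0.1404177  -0.35213754 -3.07591751] 14.086130428418745
[320.41900002 181.67996024] [268.92907901 197.18120236] [373.46099977 165.71145874]
```

View pics/w4.png

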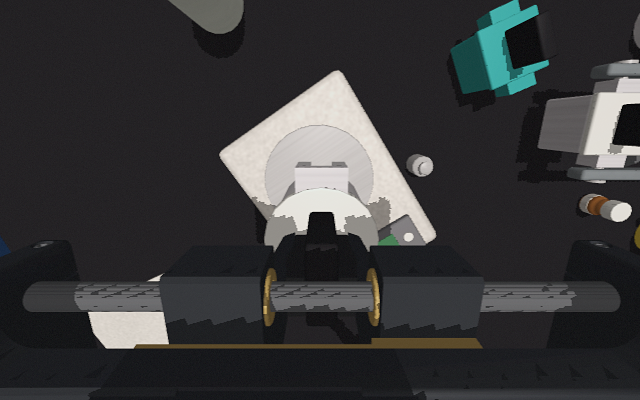

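The pan edges show at columns about 264.5 and 373.5, with the top at row about 125. I'll compare these with the projected pan circle.

```bash
python3 - <<'E'
from h import *
s=np.load("s4.npy",allow_pickle=True).item(); C=cam("wrist",s); im=cv2.imread("pics/w4.png").astype(int)
a=np.linspace(0,2*np.pi,361)
q=np.array([proj(C,[588+65*np.cos(t),251+65*np.sin(t),73]) for t in a]); print("pred",q[:,0].min(),q[:,0].max(),q[:,1].min())
g=im.sum(2)/3
for r in (160,170,178,185): print(r,g[r,255:275].astype(int),g[r,364:384].astype(int))
print(g[115:135,319].astype(int))
o,_=ray(C,(0,0)); print("px/mm",(q[:,0].max()-q[:,0].min())/130)
E
```

```text
pred 265.6766126866916 375.1393031407982 125.07426975988793
160 [213 215 216 217 219 221 222 219 218 218 219 218 199 170 191 193 195 196
 194 194] [196 196 197 196 196 183 190 222 217 215 213 212 216 220 221 220 219 220
 223 224]
170 [219 217 213 210 208 210 209 208 209 201 185 189 194 194 196 197 196 195
 194 195] [197 194 195 194 193 193 194 193 190 205 220 218 217 216 215 215 215 217
 218 218]
178 [214 212 212 213 214 215 215 214 212 204 193 194 194 195 194 193 194 195
 194 194] [192 193 193 195 193 193 192 194 189 201 222 219 217 214 212 210 211 216
 221 224]
185 [208 210 213 215 215 217 219 222 222 207 183 191 195 196 194 194 195 195
 193 192] [192 191 190 189 191 194 193 192 196 211 219 218 220 218 214 212 213 215
 216 217]
[221 223 225 224 224 223 221 220 220 218 163 208 212 212 212 211 210 208
 208 210]
px/mm 0.8420206958008197
```

Emit:
jog_arm --linear '[[-0.02,0.2,-0.06],[0,0.4,0],[0,0.4,0],[0,0.4,0],[0,0.4,0],[0,0.4,0],[0,0.4,0],[0,0.3,0],[0,0.2,0],[0,0.15,0],[0,0,0],[0,0,0]]' --angular '[[0,0,0],[0,0,0],[0,0,0],[0,0,0],[0,0,0],[0,0,0],[0,0,0],[0,0,0],[0,0,0],[0,0,0],[0,0,0],[0,0,0]]' --hand '[-0.95,-0.95,-0.95,-0.95,-0.95,-0.95,-0.95,-0.95,-0.95,-0.95,-0.95,-0.95]'

```text
clock: 10.9
tcp_pos: [588.8, 253.3, 160.3]
orientation: [-90.0, 0.0, 163.0]
wrist_force: [-0.0, 0.2, -3.9]
grip_width: 13.8
```

Emit:
jog_arm --linear '[[0,0.03,0],[0,0.03,0],[0,0.03,0],[0,0,0],[0,0,0]]' --angular '[[0,0,0],[0,0,0],[0,0,0],[0,0,0],[0,0,0]]' --hand '[-0.95,-0.95,-0.95,-0.95,-0.95]'

```text
clock: 11.32
tcp_pos: [588.6, 253.2, 157.6]
orientation: [-90.0, 0.0, 163.0]
wrist_force: [-0.5, -0.7, -3.0]
grip_width: 13.8
```

Emit:
jog_arm --linear '[[0,0.04,0],[0,0.04,0],[0,0.04,0],[0,0.04,0],[0,0,0],[0,0,0]]' --angular '[[0,0,0],[0,0,0],[0,0,0],[0,0,0],[0,0,0],[0,0,0]]' --hand '[-0.95,-0.95,-0.95,-0.95,-0.95,-0.95]'

```text
clock: 11.82
tcp_pos: [588.4, 253.1, 152.4]
orientation: [-90.0, -0.0, 163.0]
wrist_force: [-0.2, -0.3, -4.0]
grip_width: 13.8
```

Emit:
jog_arm --linear '[[0,0.02,0],[0,0.02,0],[0,0,0],[0,0,0]]' --angular '[[0,0,0],[0,0,0],[0,0,0],[0,0,0]]' --hand '[-0.95,-0.95,-0.95,-0.95]'

```text
clock: 12.15
tcp_pos: [588.6, 253.2, 151.4]
orientation: [-90.0, -0.0, 162.9]
wrist_force: [0.5, 0.3, -3.5]
grip_width: 13.7
```

Emit:
jog_arm --linear '[[0,0.02,0],[0,0.02,0],[0,0,0],[0,0,0]]' --angular '[[0,0,0],[0,0,0],[0,0,0],[0,0,0]]' --hand '[-0.95,-0.95,-0.95,-0.95]'

```text
clock: 12.48
tcp_pos: [588.8, 253.4, 150.8]
orientation: [-90.0, 0.0, 163.0]
wrist_force: [-0.6, 0.3, -0.3]
grip_width: 14.1
```

The weight has come off the wrist (-3.5 N to about 0), at the expected height of 150.8. I'll press down 0.4 mm more, then release.

Emit:
jog_arm --linear '[[0,0.015,0],[0,0,0],[0,0,0]]' --angular '[[0,0,0],[0,0,0],[0,0,0]]' --hand '[-0.95,-0.95,-0.95]'

```text
clock: 12.73
tcp_pos: [588.8, 253.4, 150.7]
orientation: [-90.0, 0.0, 163.0]
wrist_force: [-1.7, 0.9, 5.5]
grip_width: 13.6
```

Emit:
jog_arm --linear '[[0,0,0],[0,0,0],[0,0,0],[0,0,0],[0,0,0],[0,0,0]]' --angular '[[0,0,0],[0,0,0],[0,0,0],[0,0,0],[0,0,0],[0,0,0]]' --hand '[-0.68,-0.66,-0.62,-0.55,-0.4,-0.2]' --force 5

```text
clock: 13.23
tcp_pos: [588.5, 253.1, 149.4]
orientation: [-90.0, -0.0, 163.0]
wrist_force: [1.2, -0.1, 0.9]
grip_width: 30.9
```

Emit:
jog_arm --linear '[[0,0,0],[0,0,0],[0,0,0],[0,0,0],[0,-0.2,0],[0,-0.4,0],[0,-0.6,0],[0,-0.6,0],[0,-0.6,0],[0,-0.6,0],[0,-0.6,0],[0,-0.4,0]]' --angular '[[0,0,0],[0,0,0],[0,0,0],[0,0,0],[0,0,0],[0,0,0],[0,0,0],[0,0,0],[0,0,0],[0,0,0],[0,0,0],[0,0,0]]' --hand '[0.2,0.5,0.7,0.7,0.7,0.7,0.7,0.7,0.7,0.7,0.7,0.7]'

```text
clock: 14.23
tcp_pos: [589.5, 253.6, 273.6]
orientation: [-90.2, 0.2, 163.0]
wrist_force: [-0.5, 0.7, 0.3]
grip_width: 75.2
```

Emit:
jog_arm --linear '[[0,-0.4,0],[0,-0.2,0],[0,0,0],[0,0,0],[0,0,0]]' --angular '[[0,0,0],[0,0,0],[0,0,0],[0,0,0],[0,0,0]]' --hand '[0.7,0.7,0.7,0.7,0.7]'

```text
clock: 14.65
tcp_pos: [588.0, 253.0, 286.4]
orientation: [-89.9, -0.1, 163.0]
wrist_force: [-1.0, 0.3, -0.3]
grip_width: 74.9
```

```bash
python3 - <<'E'
from h import *
s=ctrl.sense(); w=get_image("wrist"); b=get_image("side")
print(s["tcp_pos"],s["wrist_force"],s["grip_width"])
C=cam("wrist",s); a=np.linspace(0,2*np.pi,90)
print("bar top",proj(C,[588.4,252.4,191]),"cap",proj(C,[588.4,252.4,145]),"pan",proj(C,[588.4,252.4,73]))
cv2.imwrite("pics/end.png",np.vstack([cv2.resize(w[60:300,160:480],(560,300)*1) if 0 else cv2.resize(w[80:290,200:440],(440,385))[:300], cv2.resize(b[110:370,210:430],(440,520))[:300]]) if 0 else np.hstack([cv2.resize(w[80:290,200:440],(400,350)), cv2.resize(b[130:357,190:449],(400,350))]))
E
```

```text
[587.99633799 252.96754426 286.42456445] [-0.96226086  0.2723708  -0.32218724] 74.89708241082738
bar top [321.19650927 201.52333709] cap [321.12370659 189.71103728] pan [321.04523964 176.9797056 ]
```

View pics/end.png

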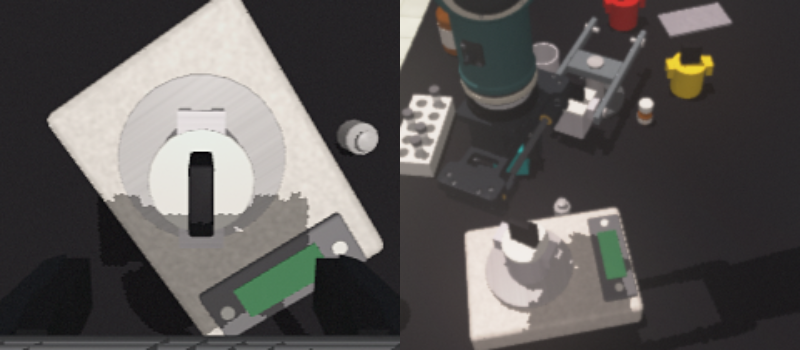

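The bucket stands upright on the pan. The cap centre is at wrist pixel (320.6,190), against (321.1,189.7) predicted for a bucket centred on the pan, and the pan centre column is 321.2. The square bucket is still on its pins.

```bash
python3 -c "
from workcell import ctrl
print(ctrl.sense()['clock'],ctrl.sign_off())"
```

```text
the job is handed in; nothing more can be done
14.75 None
```

The round bucket is standing upright on the balance pan, and I handed the job in at 14.75 s of the 51 s allowed. I gripped it by its bar and lifted it straight up off the pins. At touchdown the weight came off the wrist at the expected height, and pressing on to seat it read about 5.5 N at most.

- **Final check:** the last pictures put the bucket about 1–2 mm from the middle of the pan. The square bucket is still hanging on its pins, and the open gripper is well clear above.
- **Disagreement:** the side camera put the pan about 6 mm away from where the top camera did. I took a point between the two and corrected it by 1–2 mm from the wrist camera's view of the pan edges.

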